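# Close the coater's gate valve with its folding crank handle

## Task

Close the hand-operated gate valve on the vacuum line, so that the coater can be vented: swing the folding handle out of the handwheel until it stands upright, crank the wheel clockwise until you feel the gate seat and press snugly, firm but never forced, and then fold the handle down flat on the wheel again and let go. Leave the other things on the bench where they are.

Things in the scene. Friction and masses are not known exactly. Their poses are not given: they have to be found in the camera images.
- valve: Fixed vacuum line: steel gate valve (130 x 74 mm, 144 mm high) with a blue bonnet (52 x 46 mm) up to 190 mm; tube to a cream bench coater with glass chamber (from 260 mm off in the valve's -y, 315 mm high); elbow at +y 172 mm, 107 mm high. Origin on the bench under the handwheel's axis, z up.
- wheel_center (a point): Centre of the black three-spoked handwheel, on its upright axis, mid-plane of the rim, 215 mm above the bench. Rim: centre-line radius 58 mm, bar 14 mm thick; hub 36 mm across, no higher than the rim but for the stem. Clockwise from above closes the valve; starts 1 to 1.75 turns open. Until the gate touches its seal it runs with a light oily drag: up to 5 N at the handle when turned fast, hardly any when slow or standing.
- pointer (a point): Middle of the red pointer in the slots of the bonnet (on its +x and -x sides), which rides with the gate: 160 to 162 mm above the bench at the start, sinking 3 mm per turn to about 157 mm. A coarse guide only: the seat is found by feel.
- stem_end (a point): Steel end of the valve stem in the middle of the hub, 8 mm above wheel_center; drawn in by 0.8 mm per rad turned after the gate has touched its seal. At that touch the pull at the handle rises to 7 N and then by 2.6 N per 0.1 rad. Snug is 10 to 19 N round the rim at the handle (14 is best); over 20 N crushes the seal. Let go, the wheel eases back by that angle, and the gate stays down.
- handle_hinge (a point): Hinge pin of the folding handle, in a steel fork on the rim: 58 mm out from the wheel's axis, 28 mm above wheel_center; goes round with the wheel. Fork 25 mm wide, its top 6 mm above the pin. The pin is level and tangent to the rim: the handle swings in the upright plane through the wheel's axis.
- handle_end (a point): Free end of the red grip, on its axis, 80 mm from the hinge pin. The grip is a 20 mm round sleeve over the last 66 mm of the handle, spinning freely on it. Folded, the handle lies level across the wheel, through the axis and 22 mm beyond, its axis 28 mm above wheel_center (11 mm of air under the sleeve). Swung out, it stands upright on the rim, its end 108 mm above wheel_center.
- crank (a joint): Fold angle of the handle (rad): 0 folded flat, 1.571 swung out upright, with a stop at each end. The hinge is stiff: it takes about 2 to 3 N at the grip's end to swing it, and it stays where it is left.
- clamp_ring: loose aluminium clamp ring lying on the bench beside the line, 72 mm across, 14 mm high; a bystander (origin: centre of its underside)
- seal_ring: loose black rubber seal ring on the bench, 60 mm across, 8 mm high; a bystander (origin: centre of its underside)
- wrench: loose steel wrench, 140 mm long, lying behind the valve; a bystander (origin: centre of its underside)
- slide_box: loose blue box for slides, 95 x 175 x 34 mm; a bystander (origin: centre of its underside)
- petri_dish: loose clear dish, 92 mm across, 16 mm high; a bystander (origin: centre of its underside)
- beaker: loose glass beaker, 68 mm across, 85 mm high; a bystander (origin: centre of its underside)
- stub_holder: loose white round specimen holder, 76 mm across, 22 mm high; a bystander (origin: centre of its underside)

How it is judged:
On the way, in this order (a step that is already met when the one before it is completed fails the run):
1. the handle is swung out upright (fold angle over 1.45 rad) with the gate still off its seal (value of joint crank above 1.45 rad and z of pointer in the frame of valve above 0.1585 m), for 0.2 s.
2. with the handle out, the gate is cranked snugly into its seal (stem drawn in 0.08 mm or more, about 10 N at the handle) (z of stem_end in the frame of wheel_center below 0.00792 m and value of joint crank above 1.2 rad), for 0.2 s.
At the end, for the whole second after the job is handed in: The gate is still down on its seal (pointer within 0.2 mm of first touch), the handle lies folded flat on the wheel (fold angle under 0.12 rad), at rest, and nothing is held (z of pointer in the frame of valve below 0.1572 m and value of joint crank below 0.12 rad and velocity of joint crank between -0.1 and 0.1 rad/s).
It fails at once if the valve is forced: the stem is drawn in more than 0.4 mm (over 20 N at the handle) (z of stem_end in the frame of wheel_center below 0.0076 m).
It fails at once if another thing on the bench is moved more than 30 mm (distance of any of clamp_ring, seal_ring, wrench, slide_box, petri_dish, beaker, stub_holder from where it was at the start of the episode above 0.03 m).
It also fails if it takes over 72 s, if anything falls off the work surface, if the arm or the gripper's body presses on something with over 40 N, if the wrist force passes 120 N, or if a joint passes its speed limit or range.

## Robot

A 6-joint arm with a two-finger parallel gripper is mounted at the origin on the work surface. World frame = base frame: x ahead of the robot, y to its left, z up, the work surface at z = 0. Lengths are in m, angles in rad, forces in N, time in s.
With the tool pointing down it reaches from about 0.35 to 0.8 m from the base axis. Payload 7.3 kg.
Tool frame: the origin (TCP) lies at the very end of the fingers, on their centre line; the grasp point (between the pads) lies 19 mm behind it; z points along the fingers, y is the line along which they close (so a half turn about z gives the same grasp; the last joint's range is limited). The gripper opens to 85 mm and grips with 20 to 120 N. Pads are 22 mm wide; open, the fingers measure 114 mm over their backs; the gripper's body (76 mm by 85 mm) begins 54 mm behind the grasp point. The pads swing forward as they close: fully open they stand 13 mm farther back than shut.
Start: joints at [1.036, 0.342, 1.524, -0, 1.275, -0.146], TCP at [0.199, 0.486, 0.231] pointing down, gripper open.
Joint ranges: [-2.53, 2.53], [-0.77, 2.02], [0.04, 2.7], [-1, 4.14], [0.28, 2.66], [-3.11, 3.11]. Speed limits (rad/s): [2.57, 2.57, 3.14, 3.14, 3.14, 3.14].

## Interface

Orientations are given as a unit quaternion [x, y, z, w].
In Python, from plant import sensors, read_camera, manip, search_frame, pinpoint gives the robot as it stands.
- The arm moves only by the shell command python3 -m pendant 'ROWS' [OPENING] [FORCE]. ROWS is JSON, a list of rows, each an object of numbers: "tx", "ty", "tz": the shift along the tool's x, y, z in m; "turn": the turn about the tool's z in degrees. A call has 1 to 8 rows; each row is the pose to reach, as a shift and turn from the pose commanded when the call began, along the tool's axes at that moment; what a row does not reach only later rows make up. A row lasts 1/10 s, in which the tool goes at most 50 mm and 8.59 degrees, less where a joint would pass 70% of its speed; a pose out of reach is approached as far as the arm can. A call with a gripper value outside its range is refused whole. OPENING is the closure, from -1 (fully open) to 1 (shut), set as the call begins (- or left out, the last holds). The fingers move at their own pace and stop on an object; FORCE is the grip in N (left out, the last holds). Time passes only in rows, so rows that repeat a pose let the fingers close. It gives the time, the measured TCP pose, the force, the opening and the grip force at its end, in the units of the state.
- sensors.state(): the state, without advancing time (a new reading comes with each control period).
- read_camera(name): name is "side" or "top" or "wrist"; returns a dict with "frame" (480x640x3 uint8, red, green, blue), "fx", "fy", "cx", "cy" (pixels), "R" (3x3) and "t" (3): a world point X has camera coordinates R X + t. Camera axes: x right, y down, z forward; pixel columns grow to the right and rows downward; lengths in m; the calibration is good to about 2 mm. A picture is of the moment at which its call begins. There is no depth.
- manip.finish_job(): hands the job in; it is judged then, once.
Trained networks look in the newest picture that a camera, given by its name, has taken for a name from the list of things; names that differ only in an ending like _2 or _b are one class to them, and where a whole thing is asked for, a point or a joint stands for the part that bears it (a point fixed in the world has none). Each returns a list of dicts, best first, with "score" (0 to 1); they miss things now and then, are a little off and sometimes report something else, mostly with a low value. They report only what shows in the picture. A call takes as long as a camera call.
- search_frame(target, camera): "extent" ([left, top, width, height] in pixels, round what is visible of it).
- pinpoint(target, camera): "centre" ([column, row] in pixels: a listed point, or the origin of a listed thing).
The state is a dict: "time_s": time; "joint_positions": joint angles; "joint_vel": joint speeds; "effort": joint torques, N m; "tcp_pos": TCP position; "tool_rot": TCP orientation; "contact_force": force on the tool from outside, world axes, zero at the start; "moment": the same for the moment, N m; "gripper_width": finger opening in m; "gripper_force": force on a finger pad.
Only numpy, scipy, OpenCV 4.12 (cv2) and the standard library are available. Lean on these libraries where they do the work, as an engineer would, in place of code of your own. Each camera call takes 0.05 s, during which the arm holds its last target. There are 200 camera calls.

## Working session

There is one attempt and no reset: what is moved stays moved. The work goes in short steps, Python scripts to look and compute and a shell command to move; the robot and the scene stay as the last step left them, time stands still between calls to the robot, and variables do not carry over. Pictures are saved under pics/ and viewed, at most 12 in all, crops included, and the job is handed in when it is done.

```bash
ls; mkdir -p pics
cat > h.py <<'E'
import numpy as np, cv2
from plant import sensors, read_camera, manip, search_frame, pinpoint
def ray(c,px):
    d=np.array([(px[0]-c["cx"])/c["fx"],(px[1]-c["cy"])/c["fy"],1.]); R=np.array(c["R"]);t=np.array(c["t"])
    return -R.T@t, R.T@d
def atz(c,px,z):
    o,d=ray(c,px); return o+d*(z-o[2])/d[2]
def tri(l):
    A=np.zeros((3,3));b=np.zeros(3)
    for c,p in l:
        o,d=ray(c,p);d/=np.linalg.norm(d);M=np.eye(3)-np.outer(d,d);A+=M;b+=M@o
    return np.linalg.solve(A,b)
def proj(c,X):
    v=np.array(c["R"])@X+c["t"]; return v[:2]/v[2]*[c["fx"],c["fy"]]+[c["cx"],c["cy"]]
E
python3 - <<'E'
from h import *
np.set_printoptions(precision=4,suppress=True)
C={}
for n in("top","side","wrist"):
    c=C[n]=read_camera(n); cv2.imwrite(f"pics/{n}0.png",c["frame"][:,:,::-1])
    print(n,"cam at",ray(c,(0,0))[0])
    for t in("wheel_center","handle_hinge","handle_end","stem_end","pointer","valve"):
        r=pinpoint(t,n)[:2]; print(t,[(np.round(x["centre"],1),round(x["score"],2)) for x in r], [atz(c,x["centre"],{"wheel_center":.215,"handle_hinge":.243,"handle_end":.243,"stem_end":.223,"pointer":.161,"valve":0}[t]) for x in r[:1]])
s=sensors.state();print(s)
E
```

```text
pics
top cam at [0.3925 0.1648 1.2541]
wheel_center [(array([336.9, 220. ]), 0.56)] [array([0.5228, 0.0953, 0.215 ])]
handle_hinge [(array([326.4, 187.1]), 0.77)] [array([0.5781, 0.1147, 0.243 ])]
handle_end [(array([344.5, 230.9]), 0.77), (array([392.2, 285.1]), 0.7)] [array([0.4999, 0.0842, 0.243 ])]
stem_end [] []
pointer [(array([323.4, 188.5]), 0.57), (array([326.2, 290.6]), 0.56)] [array([0.5905, 0.1164, 0.161 ])]
valve [(array([329.7, 230.4]), 0.79)] [array([0.5272, 0.097 , 0.    ])]
side cam at [-0.0814 -0.4573  0.7365]
wheel_center [(array([349.6, 223.7]), 0.66)] [array([0.5186, 0.0901, 0.215 ])]
handle_hinge [(array([362.3, 195.8]), 0.9), (array([343.9, 307.8]), 0.7)] [array([0.5764, 0.1137, 0.243 ])]
handle_end [(array([343.4, 213.8]), 0.74)] [array([0.5019, 0.0915, 0.243 ])]
stem_end [(array([348.2, 215.4]), 0.4)] [array([0.5283, 0.1036, 0.223 ])]
pointer [] []
valve [(array([344.5, 307. ]), 0.63)] [array([0.5237, 0.0958, 0.    ])]
wrist cam at [0.1248 0.5159 0.3742]
wheel_center [] []
handle_hinge [] []
handle_end [] []
stem_end [(array([396.7, 431.5]), 0.57)] [array([0.2809, 0.4924, 0.223 ])]
pointer [] []
valve [] []
{'time_s': 1.05, 'joint_positions': array([ 1.036 ,  0.342 ,  1.5241,  0.    ,  1.2754, -0.146 ]), 'joint_vel': array([-0.0016,  0.0014, -0.0002, -0.0006, -0.001 ,  0.0013]), 'effort': array([ -0.0003, -43.3579, -24.6274,  -0.0003,   0.0002,   0.    ]), 'tcp_pos': array([0.199 , 0.4858, 0.2313]), 'tool_rot': array([0.1932, 0.9812, 0.0001, 0.    ]), 'contact_force': array([-0.3087,  0.0533, -0.0331]), 'moment': array([-0.0102,  0.0017, -0.0285]), 'gripper_force': 0.0, 'gripper_width': 0.08529180485948347}
```

View pics/top0.png

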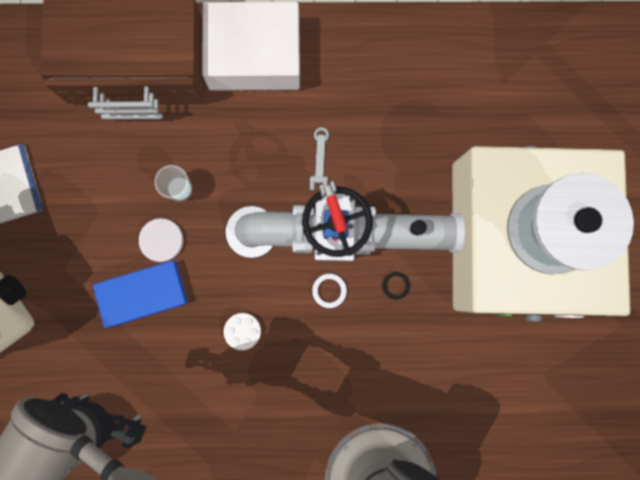

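View pics/side0.png

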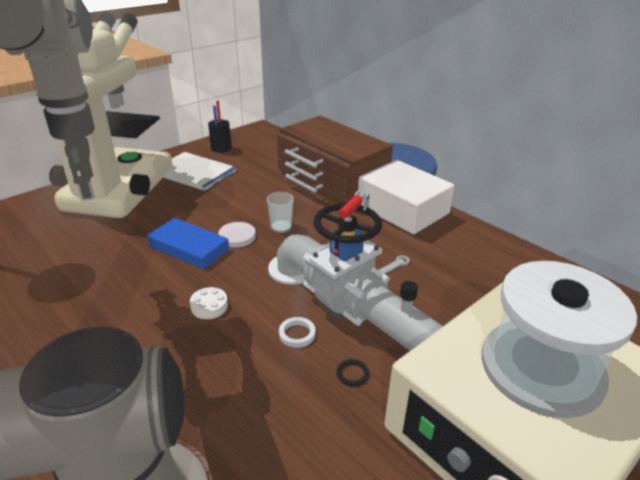

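The top view shows the wheel at about (337,220), with the red handle folded from the hinge at (326,187) to its end at (344,231). The valve frame is roughly aligned with world. The side view agrees and shows the path over the bench is clear at about 0.33 m. I'll move above the grip.

```bash
python3 -m pendant '[{"tz":-0.05},{"tz":-0.1},{"tx":-0.04,"ty":-0.022,"tz":-0.1,"turn":-7},{"tx":-0.08,"ty":-0.045,"tz":-0.1,"turn":-14},{"tx":-0.12,"ty":-0.067,"tz":-0.1,"turn":-21},{"tx":-0.16,"ty":-0.089,"tz":-0.1,"turn":-28},{"tx":-0.2,"ty":-0.112,"tz":-0.1,"turn":-35},{"tx":-0.24,"ty":-0.134,"tz":-0.1,"turn":-41.2}]' -1 20
python3 - <<'E'
from h import *
from scipy.spatial.transform import Rotation as Ro
s=sensors.state(); d=np.array([.5127,.092,.33])-s["tcp_pos"]; R=Ro.from_quat(s["tool_rot"]); print(R.inv().apply(d), np.degrees(np.arctan2(*R.as_matrix()[1::-1,1])),s["joint_positions"])
E
```

```text
[-0.43959012 -0.24552197 -0.09868489] 67.72348198265662 [ 1.03601572e+00  3.41976134e-01  1.52409326e+00  3.55655072e-08
  1.27540519e+00 -1.45982034e-01]validation failed for argument at $[0]...
```

```bash
python3 -m pendant '[{"tx":0,"ty":0,"tz":-0.05,"turn":0},{"tx":0,"ty":0,"tz":-0.1,"turn":0},{"tx":-0.04,"ty":-0.022,"tz":-0.1,"turn":-7},{"tx":-0.08,"ty":-0.045,"tz":-0.1,"turn":-14},{"tx":-0.12,"ty":-0.067,"tz":-0.1,"turn":-21},{"tx":-0.16,"ty":-0.089,"tz":-0.1,"turn":-28},{"tx":-0.2,"ty":-0.112,"tz":-0.1,"turn":-35},{"tx":-0.24,"ty":-0.134,"tz":-0.1,"turn":-41.2}]' -1 20
cat > go.py <<'E'
from h import *
import sys
from scipy.spatial.transform import Rotation as Ro
def to(X):
    s=sensors.state(); R=Ro.from_quat(s["tool_rot"]); print("shift",R.inv().apply(np.array(X)-s["tcp_pos"]).round(4),"yang",np.degrees(np.arctan2(*R.as_matrix()[1::-1,1])).round(2),"J",s["joint_positions"].round(2),"t",s["time_s"])
if len(sys.argv)==4: to([float(a) for a in sys.argv[1:]])
E
python3 go.py .5127 .092 .33
```

```text
time_s: 1.85
tcp_pos: [0.371, 0.2693, 0.3315]
tool_rot: [-0.167, 0.986, 0.0, 0.0]
contact_force: [1.6, 0.7, 0.5]
gripper_width: 0.0856
gripper_force: 0.0
shift [-0.0754 -0.2141  0.0015] yang 109.22 J [ 0.46  0.15  1.5   0.    1.49 -1.45] t 1.85
```

```bash
python3 -m pendant '[{"tx":-0.015,"ty":-0.042,"tz":0,"turn":0},{"tx":-0.03,"ty":-0.085,"tz":0,"turn":0},{"tx":-0.045,"ty":-0.128,"tz":0,"turn":0},{"tx":-0.06,"ty":-0.171,"tz":0,"turn":0},{"tx":-0.075,"ty":-0.214,"tz":0,"turn":0},{"tx":-0.075,"ty":-0.214,"tz":0,"turn":0},{"tx":-0.075,"ty":-0.214,"tz":0,"turn":0}]'
python3 - <<'E'
from h import *
from go import to
np.set_printoptions(precision=4,suppress=True)
to([.5127,.092,.33])
C={}
Z={"wheel_center":.215,"handle_hinge":.243,"handle_end":.243,"stem_end":.223}
for n in("top","side","wrist"):
    c=read_camera(n); C[n]=c
    for t in Z:
        r=pinpoint(t,n)[:1]
        for x in r: print(n,t,x["centre"],x["score"],atz(c,x["centre"],Z[t]))
c=C["wrist"];print("wc",ray(c,(0,0))[0]);f=c["frame"][:,:,::-1].copy()
for p in([.577,.114,.243],[.501,.088,.243],[.522,.095,.223]):
    cv2.circle(f,tuple(int(v) for v in proj(c,np.array(p))),4,(0,255,0),1)
cv2.imwrite("pics/w1.png",f)
E
```

```text
time_s: 2.55
tcp_pos: [0.5108, 0.0921, 0.3308]
tool_rot: [-0.163, 0.987, 0.0, -0.001]
contact_force: [0.1, 0.5, 0.1]
gripper_width: 0.0855
gripper_force: 0.0
shift [-0.0018 -0.0007  0.0008] yang 108.8 J [ 0.03  0.27  1.35  0.    1.52 -1.87] t 2.55
top wheel_center [338.8, 221.4] 0.71 [0.5203 0.0919 0.215 ]
side wheel_center [345.5, 224.4] 0.55 [0.5112 0.0935 0.215 ]
side handle_hinge [362.4, 194.4] 0.88 [0.5806 0.1174 0.243 ]
side handle_end [341.7, 215.7] 0.58 [0.495  0.0889 0.243 ]
wrist wheel_center [320.3, 250.1] 0.74 [0.5233 0.0954 0.215 ]
wrist handle_hinge [312.4, 331.0] 0.82 [0.5736 0.1068 0.243 ]
wrist handle_end [328.2, 230.0] 0.65 [0.4989 0.0928 0.243 ]
wc [0.4346 0.0677 0.4743]
```

View pics/w1.png

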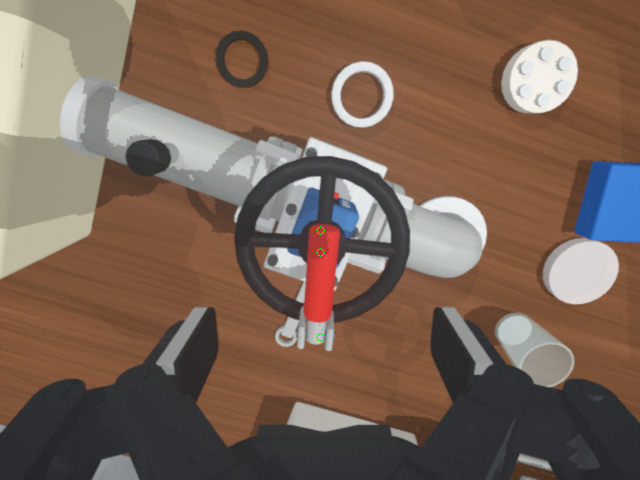

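The wrist view shows the handle between the open fingers, from the hinge at about (316,337) to the end at (321,226). The green marks fall on it to within about 3 px. I'll refine with colour masks.

Run:
```python
from h import *
from scipy.optimize import least_squares
c=read_camera("wrist");f=c["frame"].astype(int)
m=((f[:,:,0]>130)&(f[:,:,1]<80)&(f[:,:,2]<80)).astype(np.uint8); m[:215]=0
n,l,st,_=cv2.connectedComponentsWithStats(m);k=1+np.argmax(st[1:,4]);ys,xs=np.nonzero(l==k)
P=np.array([atz(c,(x,y),.243)[:2] for x,y in zip(xs,ys)]);mu=P.mean(0);w,V=np.linalg.eigh(np.cov(P.T));u=V[:,1]*np.sign(V[0,1]);q=(P-mu)@u
print("red mean",mu,"dir deg",np.degrees(np.arctan2(u[1],u[0])),"ends",q.min(),q.max(), "end pt",mu+u*q.min(),"sleeve-hinge end",mu+u*q.max())
# rim: outer edge of dark pixels
dark=(f.max(2)<60).astype(np.uint8)
pts=[];c0=np.array([322,238.])
for a in np.radians(np.arange(-200,20,4)):
    R=np.arange(60,110,.5);xy=c0+np.outer(R,[np.cos(a),np.sin(a)]);v=dark[xy[:,1].round().astype(int),xy[:,0].round().astype(int)]
    i=np.nonzero(v)[0]
    if len(i): pts.append(atz(c,xy[i[-1]],.215)[:2])
pts=np.array(pts);r=least_squares(lambda p:np.hypot(*(pts-p[:2]).T)-p[2],[.522,.095,.065],loss="soft_l1",f_scale=.001);print(r.x,np.median(abs(r.fun)))
```

```text
red mean [0.5286657 0.0977465] dir deg 13.890772724904938 ends -0.03356755792060549 0.03745240029837873 end pt [0.49607982 0.08968788] sleeve-hinge end [0.56502281 0.10673776]
[0.5192259  0.08954936 0.05875629] 0.0008418659940423873
```

```bash
python3 -m pendant '[{"tx":0,"ty":0,"tz":0.035,"turn":4},{"tx":0,"ty":0,"tz":0.07,"turn":4},{"tx":0,"ty":0,"tz":0.09,"turn":4},{"tx":0,"ty":0,"tz":0.102,"turn":4},{"tx":0,"ty":0,"tz":0.103,"turn":4},{"tx":0,"ty":0,"tz":0.103,"turn":4}]'
python3 go.py .5105 .092 .227
```

```text
time_s: 3.95
tcp_pos: [0.5112, 0.0928, 0.2291]
tool_rot: [-0.13, 0.992, -0.0, 0.001]
contact_force: [-0.0, -0.9, 0.2]
gripper_width: 0.0859
gripper_force: 0.0
shift [ 0.0009 -0.0006  0.0021] yang 104.92 J [ 0.03  0.33  1.54  0.    1.26 -1.8 ] t 3.95
```

```bash
python3 -m pendant '[{"tx":0,"ty":0,"tz":0,"turn":0},{"tx":0,"ty":0,"tz":0,"turn":0},{"tx":0,"ty":0,"tz":0,"turn":0},{"tx":0,"ty":0,"tz":0,"turn":0},{"tx":0,"ty":0,"tz":0,"turn":0},{"tx":0,"ty":0,"tz":0,"turn":0},{"tx":0,"ty":0,"tz":0,"turn":0},{"tx":0,"ty":0,"tz":0,"turn":0}]' 1 25
python3 go.py .5105 .092 .227
```

```text
time_s: 4.75
tcp_pos: [0.5107, 0.0928, 0.2285]
tool_rot: [-0.13, 0.992, 0.0, 0.0]
contact_force: [-0.5, -0.6, 3.2]
gripper_width: 0.0187
gripper_force: 24.4
shift [ 0.0004 -0.0007  0.0015] yang 104.93 J [ 0.03  0.33  1.55  0.    1.26 -1.8 ] t 4.75
```

```bash
python3 -m pendant '[{"tx":-0.0003,"ty":0,"tz":-0.0066,"turn":0},{"tx":-0.0013,"ty":0,"tz":-0.0131,"turn":0},{"tx":-0.0029,"ty":0,"tz":-0.0194,"turn":0},{"tx":-0.0051,"ty":0,"tz":-0.0256,"turn":0},{"tx":-0.0079,"ty":0,"tz":-0.0316,"turn":0},{"tx":-0.0113,"ty":0,"tz":-0.0372,"turn":0},{"tx":-0.0152,"ty":0,"tz":-0.0425,"turn":0},{"tx":-0.0196,"ty":0,"tz":-0.0474,"turn":0}]'
python3 - <<'E'
from h import *
c=read_camera("wrist");cv2.imwrite("pics/w2.png",c["frame"][:,:,::-1])
E
```

```text
time_s: 5.55
tcp_pos: [0.5295, 0.0978, 0.276]
tool_rot: [-0.13, 0.992, 0.0, -0.001]
contact_force: [-2.0, -0.7, -6.6]
gripper_width: 0.0188
gripper_force: 24.7
```

View pics/w2.png

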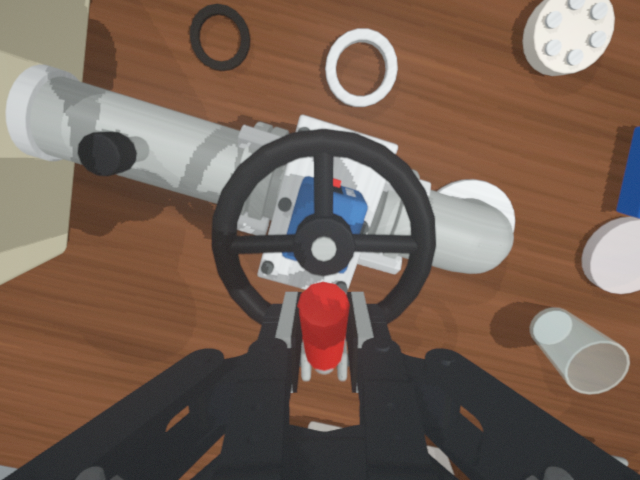

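The handle is about halfway up and well held between the pads. The stem end is visible at (324,248). I'll continue the arc.

```bash
python3 -m pendant '[{"tx":-0.0049,"ty":0,"tz":-0.0044,"turn":0},{"tx":-0.0102,"ty":0,"tz":-0.0083,"turn":0},{"tx":-0.0158,"ty":0,"tz":-0.0117,"turn":0},{"tx":-0.0218,"ty":0,"tz":-0.0145,"turn":0},{"tx":-0.0279,"ty":0,"tz":-0.0167,"turn":0},{"tx":-0.0343,"ty":0,"tz":-0.0183,"turn":0},{"tx":-0.0408,"ty":0,"tz":-0.0193,"turn":0},{"tx":-0.048,"ty":0,"tz":-0.0196,"turn":0}]'
python3 -m pendant '[{"tx":-0.001,"ty":0,"tz":0,"turn":0},{"tx":-0.001,"ty":0,"tz":0,"turn":0},{"tx":-0.001,"ty":0,"tz":0,"turn":0}]'
python3 - <<'E'
from h import *
np.set_printoptions(precision=4,suppress=True)
for n in("wrist","side","top"):
    c=read_camera(n)
    if n=="side": cv2.imwrite("pics/s3.png",cv2.resize(c["frame"][130:290,250:450,::-1],None,fx=3,fy=3,interpolation=2))
    if n=="wrist":cv2.imwrite("pics/w3.png",c["frame"][:,:,::-1])
    for t,z in(("stem_end",.223),("wheel_center",.215),("handle_hinge",.243),("handle_end",.323),("pointer",.161)):
        for x in pinpoint(t,n)[:1]: print(n,t,x["centre"],x["score"],atz(c,x["centre"],z))
print(sensors.state()["contact_force"])
E
```

```text
time_s: 6.4
tcp_pos: [0.5765, 0.1103, 0.2961]
tool_rot: [-0.13, 0.992, 0.0, 0.0]
contact_force: [-5.3, -0.2, -0.6]
gripper_width: 0.0176
gripper_force: 24.4
time_s: 6.7
tcp_pos: [0.5773, 0.1105, 0.2961]
tool_rot: [-0.13, 0.992, 0.0, 0.001]
contact_force: [-3.8, -0.7, 2.2]
gripper_width: 0.0175
gripper_force: 24.5
wrist stem_end [323.1, 154.8] 0.6 [0.519 0.095 0.223]
wrist wheel_center [321.1, 156.0] 0.93 [0.5207 0.0942 0.215 ]
wrist handle_hinge [320.8, 258.8] 0.75 [0.5732 0.1081 0.243 ]
wrist handle_end [323.6, 304.6] 0.66 [0.5594 0.1061 0.323 ]
side stem_end [343.2, 306.3] 0.72 [ 0.3402 -0.0693  0.223 ]
side wheel_center [347.2, 222.6] 0.62 [0.518  0.0957 0.215 ]
side handle_hinge [362.1, 197.6] 0.82 [0.571  0.1092 0.243 ]
side handle_end [360.5, 161.5] 0.72 [0.5598 0.1095 0.323 ]
top stem_end [337.5, 222.8] 0.54 [0.5168 0.0948 0.223 ]
top handle_hinge [329.7, 191.0] 0.76 [0.5711 0.1089 0.243 ]
top handle_end [334.2, 187.1] 0.51 [0.5633 0.1059 0.323 ]
[-2.1985 -0.9686  5.8105]
```

View pics/w3.png

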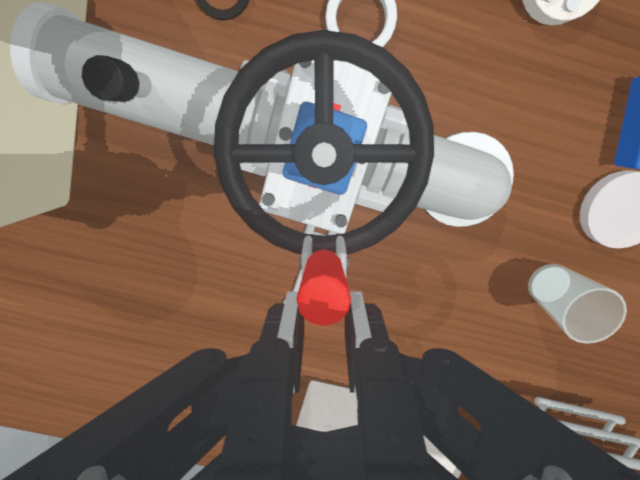

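View pics/s3.png

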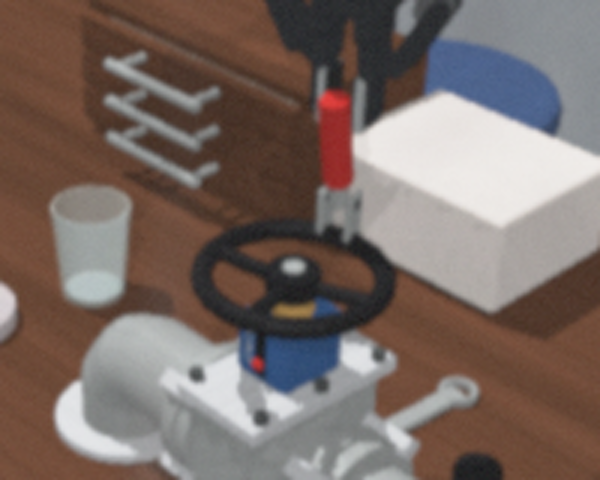

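The handle is up, but the red top disc at about (324,300) in the wrist view suggests it may be a few degrees short of upright. I'll check by projection.

Run:
```python
from h import *
c=read_camera("wrist");k=read_camera("side")
C=np.array([.519,.0948]);a=np.radians(14.5);u=np.array([np.cos(a),np.sin(a)])
print("stem",proj(c,np.r_[C,.223]))
for th in(75,80,85,90):
    t=np.radians(th);H=np.r_[C+.058*u,.243];E=H+.08*np.r_[-u*np.cos(t),np.sin(t)]
    print(th,proj(c,H),proj(c,E),"side",proj(k,H),proj(k,E), (proj(k,E)-[250,130])*3)
```

```text
stem [322.86581679 154.88666233]
75 [322.10793119 262.5754719 ] [321.4461078  289.26208392] side [363.5295993  196.87411188] [360.78758878 164.58922846] [332.36276635 103.76768539]
80 [322.10793119 262.5754719 ] [321.31665289 308.66496866] side [363.5295993  196.87411188] [362.62652994 162.45918321] [337.87958983  97.37754962]
85 [322.10793119 262.5754719 ] [321.19866778 327.22615897] side [363.5295993  196.87411188] [364.45633873 160.62379256] [343.36901619  91.87137768]
90 [322.10793119 262.5754719 ] [321.09428882 344.58229916] side [363.5295993  196.87411188] [366.26103497 159.09511761] [348.78310492  87.28535283]
```

The handle stands at about 79°, because it slid toward the pad edge. I'll open, recentre on it and grip harder.

```bash
python3 -m pendant '[{"tx":0,"ty":0,"tz":0,"turn":0},{"tx":0,"ty":0,"tz":0,"turn":0},{"tx":0.006,"ty":0,"tz":0.003,"turn":0},{"tx":0.012,"ty":0,"tz":0.006,"turn":0},{"tx":0.012,"ty":0,"tz":0.006,"turn":0}]' 0 60
python3 -m pendant '[{"tx":0,"ty":0,"tz":0,"turn":0},{"tx":0,"ty":0,"tz":0,"turn":0},{"tx":0,"ty":0,"tz":0,"turn":0},{"tx":0,"ty":0,"tz":0,"turn":0},{"tx":0,"ty":0,"tz":0,"turn":0}]' 1 60
python3 -m pendant '[{"tx":-0.003,"ty":0,"tz":0,"turn":0},{"tx":-0.006,"ty":0,"tz":0,"turn":0},{"tx":-0.009,"ty":0,"tz":0,"turn":0},{"tx":-0.012,"ty":0,"tz":0,"turn":0},{"tx":-0.012,"ty":0,"tz":0,"turn":0}]'
python3 - <<'E'
from h import *
np.set_printoptions(precision=4,suppress=True)
for n in("wrist","side","top"):
    c=read_camera(n)
    if n=="wrist":cv2.imwrite("pics/w4.png",c["frame"][:,:,::-1])
    for t,z in(("stem_end",.223),("handle_hinge",.243),("handle_end",.323)):
        for x in pinpoint(t,n)[:1]: print(n,t,x["centre"],x["score"],atz(c,x["centre"],z))
print(sensors.state()["contact_force"])
E
```

```text
time_s: 8.2
tcp_pos: [0.5643, 0.1072, 0.2887]
tool_rot: [-0.13, 0.992, 0.0, -0.001]
contact_force: [-0.3, 0.1, -0.6]
gripper_width: 0.0429
gripper_force: 0.0
time_s: 8.7
tcp_pos: [0.5655, 0.1073, 0.2896]
tool_rot: [-0.13, 0.992, -0.0, 0.0]
contact_force: [-0.7, -0.9, 2.4]
gripper_width: 0.0185
gripper_force: 59.2
time_s: 9.2
tcp_pos: [0.5751, 0.11, 0.2889]
tool_rot: [-0.13, 0.992, -0.0, -0.003]
contact_force: [-9.0, -1.0, 4.0]
gripper_width: 0.0183
gripper_force: 60.3
wrist stem_end [321.3, 158.8] 0.69 [0.518  0.0938 0.223 ]
wrist handle_hinge [323.1, 270.9] 0.81 [0.5745 0.1099 0.243 ]
wrist handle_end [325.7, 336.9] 0.96 [0.5654 0.1085 0.323 ]
side stem_end [349.8, 215.2] 0.36 [0.5311 0.1021 0.223 ]
side handle_end [361.8, 161.6] 0.59 [0.5613 0.1076 0.323 ]
top stem_end [241.8, 333.1] 0.69 [0.324  0.2662 0.223 ]
top handle_hinge [329.3, 190.3] 0.88 [0.5723 0.1096 0.243 ]
top handle_end [177.4, 191.6] 0.26 [0.5585 0.3601 0.323 ]
[-8.4765 -0.668   4.6546]
```

View pics/w4.png

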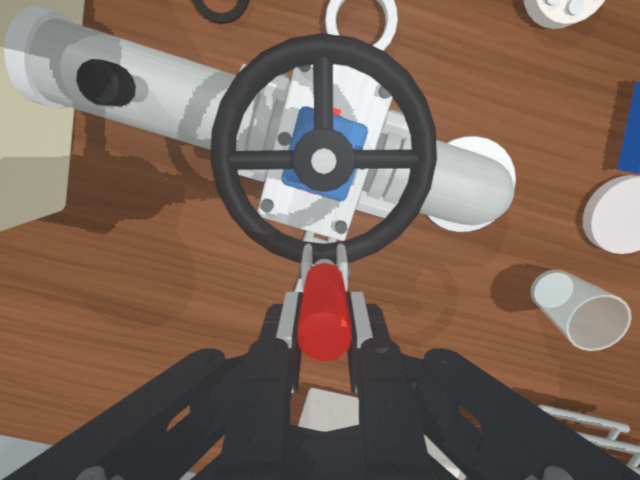

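The disc is now at (325,336), about 85°. I'll push a bit more against the stop.

```bash
python3 -m pendant '[{"tx":-0.002,"ty":0,"tz":0,"turn":0},{"tx":-0.004,"ty":0,"tz":0,"turn":0},{"tx":-0.006,"ty":0,"tz":0,"turn":0},{"tx":-0.006,"ty":0,"tz":0,"turn":0},{"tx":-0.006,"ty":0,"tz":0,"turn":0}]'
python3 - <<'E'
from h import *
np.set_printoptions(precision=4,suppress=True)
C=np.array([.519,.0948]);a=np.radians(14.5);u=np.array([np.cos(a),np.sin(a)])
c=read_camera("wrist");f=c["frame"].astype(int)
for t,z in(("stem_end",.223),("handle_hinge",.243),("handle_end",.323)):
        for x in pinpoint(t,"wrist")[:1]: print(t,x["centre"],x["score"],atz(c,x["centre"],z))
for th in(80,85,90):
    t=np.radians(th);H=np.r_[C+.058*u,.243];E=H+.08*np.r_[-u*np.cos(t),np.sin(t)]
    print(th,proj(c,H),proj(c,E))
m=(f[:,:,0]>120)&(f[:,:,1]<80)&(f[:,:,2]<80); m[:230]=0
ys,xs=np.nonzero(m);print("red rows",ys.min(),ys.max(), "proj rim edge @90",proj(c,np.r_[C+.068*u,.323]),sensors.state()["contact_force"])
E
```

```text
time_s: 10.3
tcp_pos: [0.5803, 0.1115, 0.2888]
tool_rot: [-0.13, 0.992, -0.0, -0.004]
contact_force: [-10.5, -2.3, 4.8]
gripper_width: 0.0183
gripper_force: 60.8
stem_end [322.4, 150.6] 0.73 [0.5186 0.0947 0.223 ]
handle_hinge [321.4, 260.9] 0.64 [0.5742 0.1089 0.243 ]
handle_end [325.9, 340.1] 0.66 [0.5717 0.1103 0.323 ]
80 [321.6084 262.7249] [320.6072 309.7174]
85 [321.6084 262.7249] [320.4899 329.4907]
90 [321.6084 262.7249] [320.3891 347.9768]
red rows 231 428 proj rim edge @90 [320.2603 372.7746] [-10.0873  -4.6251   3.4537]
```

The handle is upright and pressing its stop (about 88°). Now I'll crank clockwise, turning the tool with the wheel so the pads push tangentially. The TCP radius is 63.5 mm.

```bash
python3 -m pendant '[{"tx":0.0006,"ty":-0.0088,"tz":0,"turn":8},{"tx":0.0025,"ty":-0.0175,"tz":0,"turn":16},{"tx":0.0055,"ty":-0.0258,"tz":0,"turn":24},{"tx":0.0096,"ty":-0.0336,"tz":0,"turn":32},{"tx":0.0149,"ty":-0.0408,"tz":0,"turn":40},{"tx":0.0210,"ty":-0.0472,"tz":0,"turn":48},{"tx":0.0280,"ty":-0.0526,"tz":0,"turn":56},{"tx":0.0357,"ty":-0.0571,"tz":0,"turn":64}]'
cat > chk.py <<'E'
from h import *
from go import to
np.set_printoptions(precision=4,suppress=True)
from scipy.spatial.transform import Rotation as Ro
C=np.array([.519,.0948])
s=sensors.state();v=s["tcp_pos"][:2]-C;R=Ro.from_quat(s["tool_rot"])
print("rho",np.hypot(*v),"ang",np.degrees(np.arctan2(v[1],v[0])));to([*C,s["tcp_pos"][2]])
print("F tool",R.inv().apply(s["contact_force"]))
c=read_camera("wrist")
for t,z in(("stem_end",.223),("handle_hinge",.243),("handle_end",.323)):
        for x in pinpoint(t,"wrist")[:1]:
            X=atz(c,x["centre"],z)[:2];d=X-C;print(t,x["score"],X,"r",np.hypot(*d),np.degrees(np.arctan2(d[1],d[0])))
E
python3 chk.py
```

```text
time_s: 11.3
tcp_pos: [0.5627, 0.0505, 0.2893]
tool_rot: [0.417, 0.909, 0.003, -0.001]
contact_force: [-0.5, 10.3, 1.2]
gripper_width: 0.0186
gripper_force: 60.7
rho 0.06222763370419092 ang -45.335436437782775
shift [ 0.0621 -0.0043  0.0003] yang 40.68 J [-0.05  0.38  1.31  0.01  1.46 -0.76] t 11.3
F tool [ 8.1584  6.3111 -1.1611]
stem_end 0.91 [0.518  0.0953] r 0.001143755025892948 153.27449981144295
handle_hinge 0.95 [0.5579 0.0537] r 0.056571077304504405 -46.624836548210055
handle_end 0.6 [0.558  0.0554] r 0.055435245458544634 -45.262290935651755
```

```bash
python3 -m pendant '[{"tx":0.0006,"ty":-0.0088,"tz":0,"turn":8},{"tx":0.0025,"ty":-0.0175,"tz":0,"turn":16},{"tx":0.0055,"ty":-0.0258,"tz":0,"turn":24},{"tx":0.0096,"ty":-0.0336,"tz":0,"turn":32},{"tx":0.0149,"ty":-0.0408,"tz":0,"turn":40},{"tx":0.0210,"ty":-0.0472,"tz":0,"turn":48},{"tx":0.0280,"ty":-0.0526,"tz":0,"turn":56},{"tx":0.0357,"ty":-0.0571,"tz":0,"turn":64}]'
python3 chk.py
```

```text
time_s: 12.3
tcp_pos: [0.4989, 0.038, 0.29]
tool_rot: [0.836, 0.549, 0.003, 0.001]
contact_force: [8.8, 2.5, -1.8]
gripper_width: 0.0185
gripper_force: 60.3
rho 0.06027208903632929 ang -109.51629352188165
shift [ 0.0601 -0.0041  0.0002] yang -23.4 J [-0.08  0.25  1.49  0.    1.39  0.33] t 12.3
F tool [5.8232 7.0784 1.8313]
stem_end 0.83 [0.52  0.096] r 0.0015506735358354967 50.38511447643334
handle_hinge 0.74 [0.4984 0.0417] r 0.05697624212386927 -111.20954785771427
handle_end 0.58 [0.5001 0.0429] r 0.0552288482513957 -109.97224407806861
```

```bash
python3 -m pendant '[{"tx":0.0006,"ty":-0.0088,"tz":0,"turn":8},{"tx":0.0025,"ty":-0.0175,"tz":0,"turn":16},{"tx":0.0055,"ty":-0.0258,"tz":0,"turn":24},{"tx":0.0096,"ty":-0.0336,"tz":0,"turn":32},{"tx":0.0149,"ty":-0.0408,"tz":0,"turn":40},{"tx":0.0210,"ty":-0.0472,"tz":0,"turn":48},{"tx":0.0280,"ty":-0.0526,"tz":0,"turn":56},{"tx":0.0357,"ty":-0.0571,"tz":0,"turn":64}]'
python3 chk.py
```

```text
time_s: 13.3
tcp_pos: [0.4596, 0.0909, 0.2899]
tool_rot: [1.0, 0.022, 0.002, 0.002]
contact_force: [4.1, -7.1, 0.3]
gripper_width: 0.0186
gripper_force: 60.5
rho 0.059540916782860075 ang -176.25426494739452
shift [ 0.0595 -0.0012  0.0003] yang -87.44 J [ 0.03  0.19  1.57 -0.    1.38  1.56] t 13.3
F tool [ 3.7556  7.3183 -0.3011]
stem_end 0.72 [0.518  0.0961] r 0.0015944886496936648 128.04714152342967
handle_hinge 0.78 [0.4627 0.091 ] r 0.05646583648996648 -176.12712127478738
handle_end 0.93 [0.4625 0.0902] r 0.056685410575264036 -175.33491958622358
```

```bash
python3 -m pendant '[{"tx":0.0006,"ty":-0.0085,"tz":0,"turn":8},{"tx":0.0024,"ty":-0.0168,"tz":0,"turn":16},{"tx":0.0053,"ty":-0.0248,"tz":0,"turn":24},{"tx":0.0093,"ty":-0.0323,"tz":0,"turn":32},{"tx":0.0143,"ty":-0.0392,"tz":0,"turn":40},{"tx":0.0202,"ty":-0.0453,"tz":0,"turn":48},{"tx":0.0269,"ty":-0.0506,"tz":0,"turn":56},{"tx":0.0343,"ty":-0.0549,"tz":0,"turn":64}]'
python3 chk.py
python3 - <<'E'
from h import *
for n in("side",):
    c=read_camera(n);X=np.array([.519,.0953])
    for x in pinpoint("pointer",n)[:2]:
        print(x); o,d=ray(c,x["centre"]);k=(.519-.025-o[0])/d[0];print(o+k*d)
E
```

```text
time_s: 14.3
tcp_pos: [0.4885, 0.1473, 0.2895]
tool_rot: [0.86, -0.511, -0.0, 0.002]
contact_force: [-4.3, -7.1, 4.9]
gripper_width: 0.0187
gripper_force: 61.0
rho 0.06070437732899818 ang 120.1574854292628
shift [ 0.0607 -0.0016  0.0001] yang -151.4 J [ 0.14  0.28  1.45 -0.    1.41  2.79] t 14.3
F tool [ 4.2056  7.2499 -4.8844]
stem_end 0.72 [0.5202 0.0954] r 0.0013484458824440182 25.053864666417862
handle_hinge 0.89 [0.4887 0.1447] r 0.05836804851757495 121.30074028454358
handle_end 0.63 [0.4883 0.1431] r 0.05721969641084822 122.50611648948998
{'centre': [351.5, 369.5], 'score': 0.24}
[ 0.494       0.03801276 -0.12295197]
```

The wheel has turned about 255°. I'll release and unwind the wrist by half a turn around the handle.

```bash
python3 -m pendant '[{"tx":0.002,"ty":0,"tz":0,"turn":0},{"tx":0.002,"ty":0,"tz":0,"turn":0},{"tx":0.002,"ty":0,"tz":0,"turn":0},{"tx":0.002,"ty":0,"tz":0,"turn":-8},{"tx":0.002,"ty":0,"tz":0,"turn":-16},{"tx":0.002,"ty":0,"tz":0,"turn":-24},{"tx":0.002,"ty":0,"tz":0,"turn":-32},{"tx":0.002,"ty":0,"tz":0,"turn":-40}]' 0 60
python3 -m pendant '[{"tx":0,"ty":0,"tz":0,"turn":-8},{"tx":0,"ty":0,"tz":0,"turn":-16},{"tx":0,"ty":0,"tz":0,"turn":-24},{"tx":0,"ty":0,"tz":0,"turn":-32},{"tx":0,"ty":0,"tz":0,"turn":-40},{"tx":0,"ty":0,"tz":0,"turn":-48},{"tx":0,"ty":0,"tz":0,"turn":-56},{"tx":0,"ty":0,"tz":0,"turn":-64}]'
python3 -m pendant '[{"tx":0,"ty":0,"tz":0,"turn":-8},{"tx":0,"ty":0,"tz":0,"turn":-16},{"tx":0,"ty":0,"tz":0,"turn":-24},{"tx":0,"ty":0,"tz":0,"turn":-32},{"tx":0,"ty":0,"tz":0,"turn":-40},{"tx":0,"ty":0,"tz":0,"turn":-48},{"tx":0,"ty":0,"tz":0,"turn":-56},{"tx":0,"ty":0,"tz":0,"turn":-64}]'
python3 -m pendant '[{"tx":0,"ty":0,"tz":0,"turn":-8},{"tx":0,"ty":0,"tz":0,"turn":-12},{"tx":0,"ty":0,"tz":0,"turn":-12},{"tx":0,"ty":0,"tz":0,"turn":-12}]'
python3 chk.py
python3 - <<'E'
from h import *
c=read_camera("wrist");cv2.imwrite("pics/w5.png",c["frame"][:,:,::-1])
E
```

```text
time_s: 15.4
tcp_pos: [0.4899, 0.1475, 0.289]
tool_rot: [0.984, -0.18, -0.001, -0.0]
contact_force: [0.6, 0.3, -0.3]
gripper_width: 0.0428
gripper_force: 0.0
time_s: 16.2
tcp_pos: [0.4899, 0.1475, 0.289]
tool_rot: [0.93, 0.369, -0.0, -0.0]
contact_force: [-0.7, 1.0, -0.1]
gripper_width: 0.0425
gripper_force: 0.0
time_s: 17.0
tcp_pos: [0.4899, 0.1475, 0.289]
tool_rot: [0.593, 0.805, -0.0, -0.001]
contact_force: [0.1, -0.3, 0.2]
gripper_width: 0.0427
gripper_force: 0.0
time_s: 17.4
tcp_pos: [0.49, 0.1474, 0.2891]
tool_rot: [0.509, 0.861, -0.0, -0.0]
contact_force: [-0.1, -0.3, -0.2]
gripper_width: 0.0427
gripper_force: 0.0
rho 0.06005197603858774 ang 118.82151774421874
shift [-0.0601 -0.     -0.    ] yang 28.82 J [ 0.14  0.28  1.45  0.    1.41 -0.36] t 17.4
F tool [-0.1637 -0.2461  0.2241]
handle_hinge 0.9 [0.4917 0.1478] r 0.05962345088342266 117.2261029516214
```

View pics/w5.png

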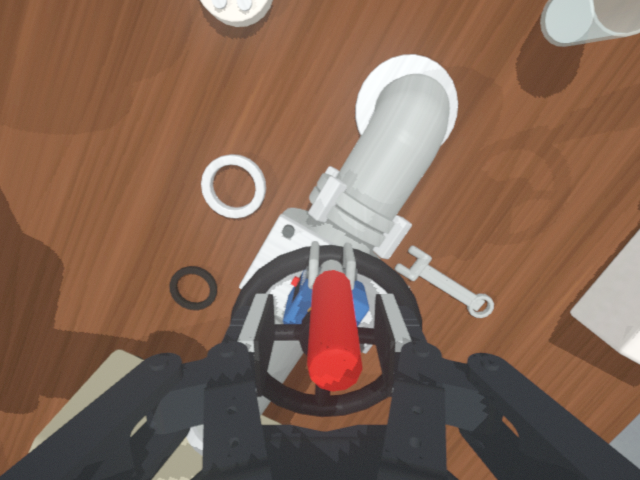

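The handle stands upright between the open fingers, with its top at (335,370). I'll close and continue.

```bash
python3 -m pendant '[{"tx":0,"ty":0,"tz":0,"turn":0},{"tx":0,"ty":0,"tz":0,"turn":0},{"tx":0,"ty":0,"tz":0,"turn":0},{"tx":0,"ty":0,"tz":0,"turn":0},{"tx":0,"ty":0,"tz":0,"turn":0}]' 1 60
python3 -m pendant '[{"tx":-0.0006,"ty":0.0084,"tz":0,"turn":8},{"tx":-0.0023,"ty":0.0165,"tz":0,"turn":16},{"tx":-0.0052,"ty":0.0244,"tz":0,"turn":24},{"tx":-0.0091,"ty":0.0318,"tz":0,"turn":32},{"tx":-0.014,"ty":0.0386,"tz":0,"turn":40},{"tx":-0.0199,"ty":0.0446,"tz":0,"turn":48},{"tx":-0.0264,"ty":0.0497,"tz":0,"turn":56},{"tx":-0.0337,"ty":0.0539,"tz":0,"turn":64}]'
python3 chk.py
python3 - <<'E'
from h import *
import time
for i in range(3):
    c=read_camera("top"); 
s=sensors.state();print(s["contact_force"])
E
```

```text
time_s: 18.15
tcp_pos: [0.4903, 0.1473, 0.2896]
tool_rot: [0.508, 0.861, 0.0, 0.0]
contact_force: [0.2, 2.1, 3.9]
gripper_width: 0.0188
gripper_force: 59.3
time_s: 18.95
tcp_pos: [0.5526, 0.1455, 0.2896]
tool_rot: [0.888, 0.459, -0.001, -0.002]
contact_force: [-4.9, 6.0, 5.5]
gripper_width: 0.0186
gripper_force: 59.6
rho 0.06082761342258443 ang 56.45549682669212
shift [-0.0608  0.0019 -0.0001] yang -35.34 J [0.12 0.39 1.28 0.   1.47 0.74] t 18.95
F tool [ 2.101  -7.4541 -5.4218]
handle_hinge 0.83 [0.5484 0.1452] r 0.05836342342367455 59.70365775949706
handle_end 0.93 [0.548  0.1407] r 0.054306936350021075 57.774274979845295
[2.11257545 2.40143872 5.58241268]
```

```bash
cat > stop.py <<'E'
from h import *
from scipy.spatial.transform import Rotation as Ro
import sys
L=[]
for i in range(3):
    read_camera("top"); s=sensors.state(); L.append(Ro.from_quat(s["tool_rot"]).inv().apply(s["contact_force"]))
F=np.mean(L,0); v=s["tcp_pos"][:2]-[.519,.0953]
print("F",F.round(1),"ang",np.degrees(np.arctan2(v[1],v[0])).round(1),"rho",np.hypot(*v).round(4),"J6",s["joint_positions"][5].round(2),flush=True)
sys.exit(abs(F[1])>4)
E
python3 -m pendant '[{"tx":-0.0006,"ty":0.0084,"tz":0,"turn":8},{"tx":-0.0023,"ty":0.0165,"tz":0,"turn":16},{"tx":-0.0052,"ty":0.0244,"tz":0,"turn":24},{"tx":-0.0091,"ty":0.0318,"tz":0,"turn":32},{"tx":-0.0091,"ty":0.0318,"tz":0,"turn":32}]' >/dev/null && python3 stop.py &&
python3 -m pendant '[{"tx":-0.0006,"ty":0.0084,"tz":0,"turn":8},{"tx":-0.0023,"ty":0.0165,"tz":0,"turn":16},{"tx":-0.0023,"ty":0.0165,"tz":0,"turn":16}]' >/dev/null && python3 stop.py &&
python3 -m pendant '[{"tx":-0.0006,"ty":0.0084,"tz":0,"turn":8},{"tx":-0.0023,"ty":0.0165,"tz":0,"turn":16},{"tx":-0.0023,"ty":0.0165,"tz":0,"turn":16}]' >/dev/null && python3 stop.py &&
python3 -m pendant '[{"tx":-0.0006,"ty":0.0084,"tz":0,"turn":8},{"tx":-0.0023,"ty":0.0165,"tz":0,"turn":16},{"tx":-0.0023,"ty":0.0165,"tz":0,"turn":16}]' >/dev/null && python3 stop.py &&
python3 -m pendant '[{"tx":-0.0006,"ty":0.0084,"tz":0,"turn":8},{"tx":-0.0023,"ty":0.0165,"tz":0,"turn":16},{"tx":-0.0023,"ty":0.0165,"tz":0,"turn":16}]' >/dev/null && python3 stop.py &&
python3 -m pendant '[{"tx":-0.0006,"ty":0.0084,"tz":0,"turn":8},{"tx":-0.0023,"ty":0.0165,"tz":0,"turn":16},{"tx":-0.0023,"ty":0.0165,"tz":0,"turn":16}]' >/dev/null && python3 stop.py; python3 chk.py
```

```text
F [ 3.4 -0.2 -4.1] ang 22.0 rho 0.0606 J6 1.24
rho 0.06081136228540051 ang 22.45037829485783
shift [-0.0608 -0.0005 -0.0001] yang -67.08 J [0.07 0.42 1.24 0.   1.48 1.24] t 19.95
F tool [ 3.2855  0.9256 -3.7844]
handle_hinge 0.63 [0.5717 0.118 ] r 0.057585284497566266 23.74464029546844
handle_end 0.61 [0.5688 0.1151] r 0.053721045304827596 22.16187592860881False
```

```bash
sed -i 's/sys.exit(abs(F\[1\])>4)/sys.exit(int(abs(F[1])>4))/' stop.py
python3 -m pendant '[{"tx":-0.0006,"ty":0.0084,"tz":0,"turn":8},{"tx":-0.0023,"ty":0.0165,"tz":0,"turn":16},{"tx":-0.0023,"ty":0.0165,"tz":0,"turn":16}]' >/dev/null && python3 stop.py &&
python3 -m pendant '[{"tx":-0.0006,"ty":0.0084,"tz":0,"turn":8},{"tx":-0.0023,"ty":0.0165,"tz":0,"turn":16},{"tx":-0.0023,"ty":0.0165,"tz":0,"turn":16}]' >/dev/null && python3 stop.py &&
python3 -m pendant '[{"tx":-0.0006,"ty":0.0084,"tz":0,"turn":8},{"tx":-0.0023,"ty":0.0165,"tz":0,"turn":16},{"tx":-0.0023,"ty":0.0165,"tz":0,"turn":16}]' >/dev/null && python3 stop.py &&
python3 -m pendant '[{"tx":-0.0006,"ty":0.0084,"tz":0,"turn":8},{"tx":-0.0023,"ty":0.0165,"tz":0,"turn":16},{"tx":-0.0023,"ty":0.0165,"tz":0,"turn":16}]' >/dev/null && python3 stop.py &&
python3 -m pendant '[{"tx":-0.0006,"ty":0.0084,"tz":0,"turn":8},{"tx":-0.0023,"ty":0.0165,"tz":0,"turn":16},{"tx":-0.0023,"ty":0.0165,"tz":0,"turn":16}]' >/dev/null && python3 stop.py; python3 chk.py
```

```text
F [ 3.4  0.6 -5.7] ang 6.1 rho 0.0608 J6 1.49
F [ 3.5 -9.3 -4.7] ang -7.4 rho 0.0608 J6 1.74
rho 0.06077306408232234 ang -6.937541643111942
shift [-0.0607  0.0022 -0.0001] yang -99.02 J [0.02 0.42 1.25 0.   1.47 1.74] t 21.05
F tool [ 3.0669 -9.4886 -4.9573]
handle_hinge 0.7 [0.5768 0.0889] r 0.058111753326137425 -5.869748501333706
handle_end 0.63 [0.5726 0.0893] r 0.053886435025788555 -5.812582435435553
```

The gate touched its seal, at about 9.3 N static. I'll press on in small steps toward 14 N.

```bash
python3 -m pendant '[{"tx":-0.0001,"ty":0.0031,"tz":0,"turn":3},{"tx":-0.0003,"ty":0.0063,"tz":0,"turn":6},{"tx":-0.0003,"ty":0.0063,"tz":0,"turn":6}]'; python3 stop.py
```

```text
time_s: 21.55
tcp_pos: [0.5783, 0.0818, 0.2899]
tool_rot: [0.991, -0.131, 0.002, -0.003]
contact_force: [6.4, 10.7, 4.3]
gripper_width: 0.0182
gripper_force: 59.5
F [  2.9 -11.7  -4.6] ang -12.7 rho 0.0608 J6 1.84
```

```bash
python3 -m pendant '[{"tx":0,"ty":0.0026,"tz":0,"turn":2.5},{"tx":-0.0002,"ty":0.0052,"tz":0,"turn":5},{"tx":-0.0002,"ty":0.0052,"tz":0,"turn":5},{"tx":-0.0002,"ty":0.0052,"tz":0,"turn":5},{"tx":-0.0002,"ty":0.0052,"tz":0,"turn":5}]'; python3 stop.py;python3 chk.py
```

```text
time_s: 22.2
tcp_pos: [0.5772, 0.0774, 0.2899]
tool_rot: [0.985, -0.173, 0.002, -0.004]
contact_force: [7.7, 11.3, 3.5]
gripper_width: 0.0183
gripper_force: 59.6
F [  2.2 -13.5  -3.4] ang -17.1 rho 0.0608 J6 1.92
rho 0.06068289532908717 ang -16.605472583282154
shift [-0.0606  0.0036 -0.0002] yang -109.97 J [-0.    0.41  1.26  0.01  1.47  1.92] t 22.35
F tool [  2.0871 -13.0534  -3.2155]
handle_hinge 0.89 [0.5768 0.0796] r 0.059731134595117384 -14.754849014864693
handle_end 0.89 [0.5701 0.0808] r 0.05299244155460023 -15.266932768866797
```

The seat is snug at about 13.5 N. Now I'll ease back, release, recentre on the handle and regrip for folding.

```bash
python3 -m pendant '[{"tx":-0.0001,"ty":-0.0042,"tz":0,"turn":-4},{"tx":-0.0006,"ty":-0.0084,"tz":0,"turn":-8},{"tx":-0.0013,"ty":-0.0125,"tz":0,"turn":-12},{"tx":-0.0013,"ty":-0.0125,"tz":0,"turn":-12}]'; python3 stop.py
python3 -m pendant '[{"tx":0,"ty":0,"tz":0,"turn":0},{"tx":0,"ty":0,"tz":0,"turn":0},{"tx":-0.003,"ty":0,"tz":0,"turn":0},{"tx":-0.006,"ty":0,"tz":0,"turn":0},{"tx":-0.006,"ty":0,"tz":0,"turn":0}]' 0 80; python3 chk.py
python3 - <<'E'
from h import *
c=read_camera("wrist");cv2.imwrite("pics/w6.png",c["frame"][:,:,::-1])
c=read_camera("side");f=c["frame"][130:290,250:450,::-1];cv2.imwrite("pics/s6.png",cv2.resize(f,None,fx=3,fy=3))
E
```

```text
time_s: 22.95
tcp_pos: [0.5796, 0.0889, 0.2898]
tool_rot: [0.998, -0.069, 0.001, -0.002]
contact_force: [4.1, 8.4, 5.7]
gripper_width: 0.0186
gripper_force: 59.8
F [ 2.7 -8.8 -4.9] ang -6.3 rho 0.0609 J6 1.73
time_s: 23.6
tcp_pos: [0.5722, 0.087, 0.2891]
tool_rot: [0.998, -0.071, -0.0, 0.0]
contact_force: [0.5, -0.1, 0.7]
gripper_width: 0.0425
gripper_force: 0.0
rho 0.0538042087463964 ang -8.314075119893651
shift [-0.0538 -0.0002  0.    ] yang -98.09 J [ 0.02  0.41  1.26 -0.    1.47  1.73] t 23.6
F tool [ 0.5289  0.0755 -0.6985]
handle_hinge 0.91 [0.5782 0.0952] r 0.05923430849543611 0.36532227928303324
handle_end 0.67 [0.5725 0.0929] r 0.053559475968226015 -2.0609610517393286
```

View pics/w6.png

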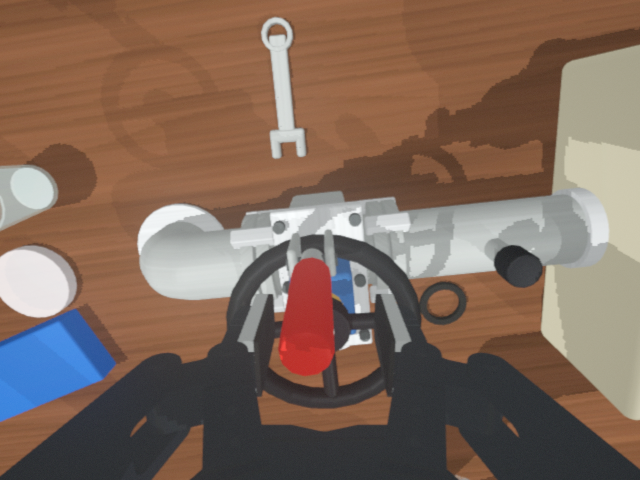

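The wheel eased back to about 0° and the handle stands off the tool's centreline by about 7 mm. I'll align and grip it.

```bash
python3 -m pendant '[{"tx":-0.0004,"ty":-0.0038,"tz":0,"turn":-4},{"tx":-0.0008,"ty":-0.0072,"tz":0,"turn":-7.5},{"tx":-0.0008,"ty":-0.0072,"tz":0,"turn":-7.5}]'
python3 -m pendant '[{"tx":0,"ty":0,"tz":0,"turn":0},{"tx":0,"ty":0,"tz":0,"turn":0},{"tx":0,"ty":0,"tz":0,"turn":0},{"tx":0,"ty":0,"tz":0,"turn":0},{"tx":0,"ty":0,"tz":0,"turn":0}]' 1 60
python3 -m pendant '[{"tx":-0.01,"ty":0,"tz":0.0018,"turn":0},{"tx":-0.0196,"ty":0,"tz":0.0053,"turn":0},{"tx":-0.0286,"ty":0,"tz":0.0101,"turn":0},{"tx":-0.0367,"ty":0,"tz":0.0163,"turn":0},{"tx":-0.0437,"ty":0,"tz":0.0237,"turn":0},{"tx":-0.0495,"ty":0,"tz":0.0321,"turn":0},{"tx":-0.0495,"ty":0,"tz":0.0321,"turn":0}]'
python3 chk.py
```

```text
time_s: 24.2
tcp_pos: [0.5731, 0.0947, 0.2893]
tool_rot: [1.0, -0.005, 0.0, -0.0]
contact_force: [-0.4, 0.7, 0.8]
gripper_width: 0.043
gripper_force: 0.0
time_s: 24.7
tcp_pos: [0.5732, 0.0944, 0.2895]
tool_rot: [1.0, -0.005, 0.0, -0.0]
contact_force: [-0.3, -1.8, 2.4]
gripper_width: 0.0189
gripper_force: 59.2
time_s: 25.4
tcp_pos: [0.5242, 0.095, 0.2588]
tool_rot: [1.0, -0.005, 0.002, -0.0]
contact_force: [-0.3, 0.1, 7.9]
gripper_width: 0.0188
gripper_force: 62.1
rho 0.005209989467021989 ang 2.7266563285505656
shift [-0.0052  0.0003 -0.    ] yang -90.58 J [0.04 0.33 1.46 0.   1.34 1.62] t 25.4
F tool [-0.2877 -0.1053 -7.8757]
handle_hinge 0.59 [0.5761 0.0953] r 0.05707706452774216 0.46653815326038767
handle_end 0.69 [0.5375 0.0947] r 0.01851433669012436 -0.3398144620999038
```

```bash
python3 -m pendant '[{"tx":-0.0024,"ty":0,"tz":0.0046,"turn":0},{"tx":-0.0044,"ty":0,"tz":0.0092,"turn":0},{"tx":-0.006,"ty":0,"tz":0.014,"turn":0},{"tx":-0.0073,"ty":0,"tz":0.019,"turn":0},{"tx":-0.0079,"ty":0,"tz":0.0235,"turn":0},{"tx":-0.0083,"ty":0,"tz":0.0275,"turn":0},{"tx":-0.0085,"ty":0,"tz":0.0305,"turn":0},{"tx":-0.0085,"ty":0,"tz":0.0305,"turn":0}]'
python3 chk.py
python3 - <<'E'
from h import *
c=read_camera("side");f=c["frame"][130:290,250:450,::-1];cv2.imwrite("pics/s7.png",cv2.resize(f,None,fx=3,fy=3))
E
```

```text
time_s: 26.4
tcp_pos: [0.5154, 0.0952, 0.2283]
tool_rot: [1.0, -0.005, 0.001, -0.0]
contact_force: [-5.2, 0.6, 10.6]
gripper_width: 0.0187
gripper_force: 67.5
rho 0.003614674988885043 ang 174.1934952697419
shift [0.0036 0.0003 0.    ] yang -90.57 J [0.04 0.34 1.53 0.   1.26 1.62] t 26.4
F tool [ -5.1503  -0.57   -10.6207]
handle_hinge 0.81 [0.5778 0.0949] r 0.05875191984000761 0.08590516304905603
handle_end 0.91 [0.5512 0.0951] r 0.032237045974703754 0.47041985594228
```

View pics/s7.png

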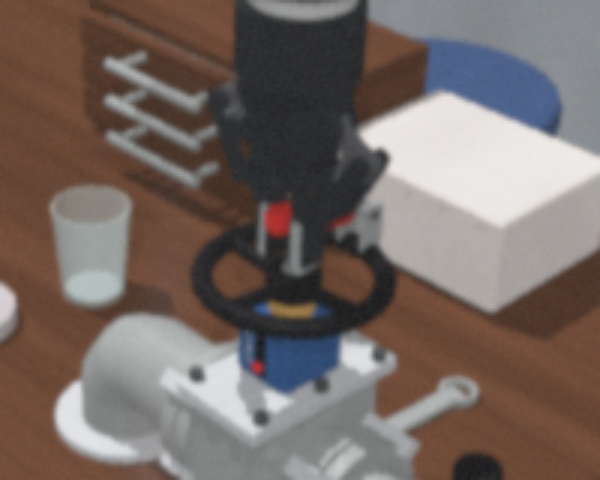

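The side view shows the grip's end at about (278,218), still somewhat raised. I'll release, rise, close the fingers and press it down from above.

```bash
python3 -m pendant '[{"tx":0,"ty":0,"tz":0,"turn":0},{"tx":0,"ty":0,"tz":0,"turn":0},{"tx":0,"ty":0,"tz":0,"turn":0},{"tx":0,"ty":0,"tz":-0.025,"turn":0},{"tx":0,"ty":0,"tz":-0.05,"turn":0},{"tx":0,"ty":0,"tz":-0.075,"turn":0},{"tx":0,"ty":0,"tz":-0.08,"turn":0}]' -0.2 20
python3 -m pendant '[{"tx":0,"ty":0,"tz":0,"turn":0},{"tx":0,"ty":0,"tz":0,"turn":0},{"tx":0,"ty":0,"tz":0,"turn":0},{"tx":0,"ty":0,"tz":0,"turn":0},{"tx":0,"ty":0,"tz":0,"turn":0},{"tx":0,"ty":0,"tz":0,"turn":0}]' 1 20
python3 chk.py
python3 - <<'E'
from h import *
c=read_camera("wrist");cv2.imwrite("pics/w8.png",c["frame"][:,:,::-1])
E
```

```text
time_s: 27.35
tcp_pos: [0.5162, 0.0951, 0.3092]
tool_rot: [1.0, -0.005, 0.002, -0.0]
contact_force: [0.3, 0.5, -0.3]
gripper_width: 0.0514
gripper_force: 0.0
time_s: 27.95
tcp_pos: [0.515, 0.095, 0.3064]
tool_rot: [1.0, -0.005, -0.0, -0.0]
contact_force: [-0.5, -0.3, -1.5]
gripper_width: -0.0001
gripper_force: 0.0
rho 0.00399345192811422 ang 176.71692675317865
shift [ 0.004   0.0002 -0.    ] yang -90.58 J [0.04 0.29 1.39 0.   1.46 1.62] t 27.95
F tool [-0.4615  0.3174  1.4994]
handle_hinge 0.98 [0.5786 0.0939] r 0.0596304606019298 -0.8727729353679625
handle_end 0.7 [0.5278 0.0956] r 0.00882374067344053 5.031217491714432
```

View pics/w8.png

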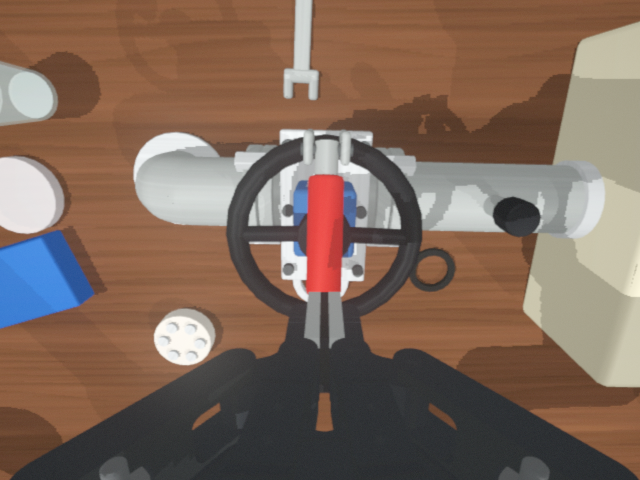

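The closed fingertips are directly over the nearly folded handle. I'll press gently.

```bash
python3 -m pendant '[{"tx":0,"ty":0,"tz":0.015,"turn":0},{"tx":0,"ty":0,"tz":0.025,"turn":0},{"tx":0,"ty":0,"tz":0.032,"turn":0},{"tx":0,"ty":0,"tz":0.038,"turn":0},{"tx":0,"ty":0,"tz":0.043,"turn":0},{"tx":0,"ty":0,"tz":0.048,"turn":0},{"tx":0,"ty":0,"tz":0.048,"turn":0}]'
python3 -m pendant '[{"tx":0,"ty":0,"tz":0.002,"turn":0},{"tx":0,"ty":0,"tz":0.004,"turn":0},{"tx":0,"ty":0,"tz":0.006,"turn":0},{"tx":0,"ty":0,"tz":0.006,"turn":0}]'
```

```text
time_s: 28.9
tcp_pos: [0.5149, 0.095, 0.2582]
tool_rot: [1.0, -0.005, -0.0, -0.0]
contact_force: [-0.9, 0.1, 1.3]
gripper_width: 0.0
gripper_force: 0.2
time_s: 29.3
tcp_pos: [0.515, 0.095, 0.2526]
tool_rot: [1.0, -0.005, -0.0, -0.0]
contact_force: [-1.8, -0.2, 2.8]
gripper_width: -0.0001
gripper_force: 1.2
```

```bash
python3 -m pendant '[{"tx":0,"ty":0,"tz":0.0015,"turn":0},{"tx":0,"ty":0,"tz":0.003,"turn":0},{"tx":0,"ty":0,"tz":0.003,"turn":0}]'; python3 -m pendant '[{"tx":0,"ty":0,"tz":0.001,"turn":0},{"tx":0,"ty":0,"tz":0.002,"turn":0},{"tx":0,"ty":0,"tz":0.002,"turn":0}]'
```

```text
time_s: 29.6
tcp_pos: [0.5151, 0.0951, 0.251]
tool_rot: [1.0, -0.005, 0.001, -0.0]
contact_force: [-5.8, -1.2, 11.0]
gripper_width: 0.0002
gripper_force: 5.5
time_s: 29.9
tcp_pos: [0.5152, 0.0952, 0.25]
tool_rot: [1.0, -0.005, 0.001, -0.0]
contact_force: [-7.8, 0.1, 16.3]
gripper_width: 0.0001
gripper_force: 8.5
```

The handle is hard on its stop. I'll retract and check.

```bash
python3 -m pendant '[{"tx":0,"ty":0,"tz":-0.01,"turn":0},{"tx":0,"ty":0,"tz":-0.05,"turn":0},{"tx":0,"ty":0,"tz":-0.1,"turn":0},{"tx":0,"ty":0,"tz":-0.1,"turn":0},{"tx":0,"ty":0,"tz":-0.1,"turn":0}]'
python3 - <<'E'
from h import *
np.set_printoptions(precision=4,suppress=True)
for n in("wrist","side"):
    c=read_camera(n)
    for t,z in(("stem_end",.223),("handle_hinge",.243),("handle_end",.243)):
        for x in pinpoint(t,n)[:1]: print(n,t,x["score"],atz(c,x["centre"],z))
f=c["frame"][130:290,250:450,::-1];cv2.imwrite("pics/s9.png",cv2.resize(f,None,fx=3,fy=3))
E
```

```text
time_s: 30.4
tcp_pos: [0.5157, 0.095, 0.3485]
tool_rot: [1.0, -0.005, 0.002, -0.0]
contact_force: [0.6, 0.1, -0.8]
gripper_width: 0.0003
gripper_force: 0.0
wrist handle_hinge 0.85 [0.5779 0.0934 0.243 ]
wrist handle_end 0.6 [0.4954 0.097  0.243 ]
side stem_end 0.38 [0.5221 0.0963 0.223 ]
side handle_hinge 0.9 [0.577  0.0983 0.243 ]
side handle_end 0.92 [0.488  0.0951 0.243 ]
```

View pics/s9.png

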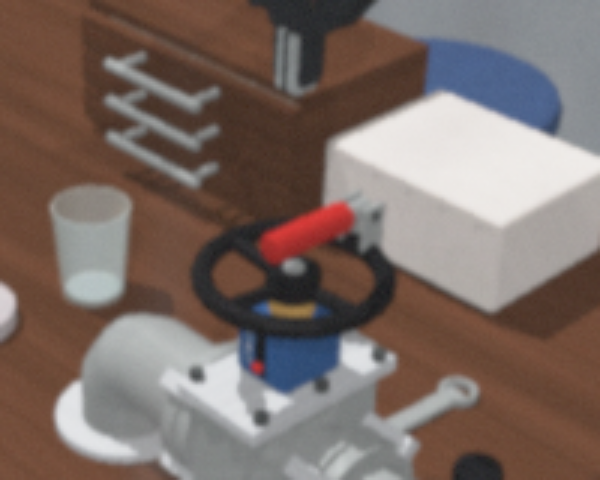

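Run:
```python
from h import *
c=read_camera("side"); x=pinpoint("handle_end","side")[0]["centre"];h=pinpoint("handle_hinge","side")[0]["centre"]
f=c["frame"].astype(int)
m=(f[:,:,0]>120)&(f[:,:,1]<80)&(f[:,:,2]<80);m[:190]=0;m[225:]=0;ys,xs=np.nonzero(m)
print("obs",x,h,"red cols",xs.min(),xs.max(),"axis slope",np.polyfit(xs,ys,1)[0], "mean",xs.mean(),ys.mean())
H=np.array([.577,.0950,.243])
for th in(0,.06,.12,.2,.3):
    P=lambda r:proj(c,H+r*np.array([-np.cos(th),0,np.sin(th)]))
    a,b=P(.014),P(.08);print(th,b,P(0),"mid",P(.047),"slope",(b-a)[1]/(b-a)[0])
```

```text
obs [342.2, 214.2] [369.1, 200.3] red cols 233 367 axis slope -0.13361995698147866 mean 350.4757575757576 207.02727272727273
0 [340.13273351 213.99094919] [369.67696746 199.35252741] mid [352.66676911 207.7806511 ] slope -0.4954747448026082
0.06 [340.28731953 211.71891796] [369.67696746 199.35252741] mid [352.77572094 206.46412724] slope -0.4207736879503958
0.12 [340.5543393 209.3876827] [369.67696746 199.35252741] mid [352.94776211 205.11712299] slope -0.34458274955881235
0.2 [341.08476573 206.20343145] [369.67696746 199.35252741] mid [353.27456683 203.28266451] slope -0.23960743235917137
0.3 [342.0248339  202.13374626] [369.67696746 199.35252741] mid [353.83710107 200.94568242] slope -0.10057881569619136
```

The projection matches a fold angle of about 0: the observed slope is -0.52 against -0.50 for flat. I'll hand in.

```bash
python3 -c "
from plant import manip
print(manip.finish_job())"
```

```text
the job is handed in; nothing more can be done
None
```

The gate valve is closed: I cranked it clockwise until the gate seated and pressed it to about 13.5 N. The handle is folded flat, the gripper has let go, and the job is handed in; no verdict came back.

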